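# Set the slice stop of a bar cutter with its thumbwheel

## Robot

A 7-joint arm with a two-finger parallel gripper is mounted at the origin on the work surface. World frame = base frame: x ahead of the robot, y to its left, z up, the work surface at z = 0. Lengths are in m, angles in rad, forces in N, time in s.
With the tool pointing down it reaches from about 0.425 to 0.875 m from the base axis. Payload 4.7 kg.
Tool frame: the origin (TCP) lies at the very end of the fingers, on their centre line; the grasp point (between the pads) lies 19 mm behind it (pinch_z is the distance from the TCP to the grasp point, in m); z points along the fingers, y is the line along which they close (so a half turn about z gives the same grasp; the last joint's range is limited). The gripper opens to 85 mm and grips with 20 to 120 N. Pads are 22 mm wide; open, the fingers measure 114 mm over their backs; the gripper's body (76 mm by 85 mm) begins 54 mm behind the grasp point. The pads swing forward as they close: fully open they stand 13 mm farther back than shut.
Start: joints at [-1.138, 0.321, -0.07, 1.45, 0.023, 1.371, -0.057], TCP at [0.264, 0.594, 0.231] pointing down, gripper open.
Joint ranges: [-2.86, 2.86], [-0.3, 2.09], [-1.38, 1.24], [0.06, 2.45], [-1.56, 4.7], [0.09, 2.05], [-2.69, 2.69]. Speed limits (rad/s): [2.57, 2.57, 3.14, 3.14, 3.14, 3.14, 3.14].

## Interface

Orientations are given as a rotation vector (axis times angle).
In Python, from plant import * gives the robot as it stands.
- The arm moves only by the tool step_arm, never from a script. Its argument "series" is one flat list of numbers, 7 for each row, row after row: the shift along the tool's x, y, z as a fraction of full scale, then the turn, a rotation vector about the tool's x, y, z as a fraction of full scale, then the opening, from -1 (shut) to 1 (fully open), so that 0 is half open. A call has 1 to 10 rows; each row shifts and turns the commanded pose from where the row before left it, along the tool's axes as they then stand; what a row does not reach is not made up. Full scale, the value 1, is 0.05 m for a shift and 90 degrees for a turn. A row lasts 1/12 s, in which the tool goes at most 41.7 mm and 7.16 degrees, less where a joint would pass 70% of its speed; a pose out of reach is approached as far as the arm can. A call with a number of a shift or a turn outside -1 to 1 is refused whole. A call with a gripper value outside its range is refused whole. The fingers move at their own pace and stop on an object; the grip force is fixed at half the most. Time passes only in rows, so rows that do not move let the fingers close. It gives the time, the measured TCP pose, the force, the opening and the grip force at its end, in the units of the state.
- observe(): the state, without advancing time (a new reading comes with each control period).
- snapshot(name): name is "scene" or "top" or "wrist"; returns a dict with "pixels" (480x640x3 uint8, red, green, blue), "fx", "fy", "cx", "cy" (pixels), "k1" (the pictures are not rectified: a ray, as slopes to the right and down, at radius r is drawn at 1 + k1 r^2 times it, then the intrinsics apply), "R" (3x3) and "t" (3): a world point X has camera coordinates R X + t. Camera axes: x right, y down, z forward; pixel columns grow to the right and rows downward; lengths in m; the calibration is good to about 2 mm. A picture is of the moment at which its call begins. There is no depth.
- job_done(): hands the job in; it is judged then, once.
Trained networks look in the newest picture that a camera, given by its name, has taken for a name from the list of things; names that differ only in an ending like _2 or _b are one class to them, and where a whole thing is asked for, a point or a joint stands for the part that bears it (a point fixed in the world has none). Each returns a list of dicts, best first, with "score" (0 to 1); they miss things now and then, are a little off and sometimes report something else, mostly with a low value. They report only what shows in the picture. A call takes as long as a camera call.
- outline_of(label, camera): "region" (480x640 bool, what is visible of it) and "bbox" ([left, top, width, height] in pixels, round what is visible of it).
The state is a dict: "clock": time; "joint_positions": joint angles; "dq": joint speeds; "tau": joint torques, N m; "tool_pos": TCP position; "orientation": TCP orientation; "wrist_force": force on the tool from outside, world axes, zero at the start; "moment": the same for the moment, N m; "finger_gap": finger opening in m; "grasp_force": force on a finger pad.
Only numpy, scipy, OpenCV 4.12 (cv2) and the standard library are available. Lean on these libraries where they do the work, as an engineer would, in place of code of your own. Each camera call takes 0.05 s, during which the arm holds its last target. There are 200 camera calls.

## Task

Set the slice width on the bar cutter: roll the knurled thumbwheel under a fingertip, stroke after stroke, until the stop plate has closed in on the blade and its black pointer stands level with the red gauge clip on the scale. Turn it only by stroking the wheel's rim: do not pinch the wheel, do not push the stop plate, and leave the blade down and the nougat, jar, spoon and plate where they are. Finish with the hand clear of everything.

Things in the scene. Friction and masses are not known exactly. Their poses are not given: they have to be found in the camera images.
- cutter: Bench bar cutter, immovable: white board 200 x 400 mm, top at z = 30 mm. Origin: centre of the underside, on the worktop; x away from the operator, y along the board to the thumbwheel end, z up. Blade slot across at y = -50 mm; the arm's black handle reaches to x = -222, z up to 108 mm. Aluminium fence with white scale along the far edge, x 62 to 92 mm, top z = 75 mm.
- wheel: Thumbwheel with knurled black rubber rim, 64 mm diameter, 20 mm wide. Origin: its centre, at x = -10, y = 162, z = 64 mm of the cutter; own y axis = its axis = the cutter's y. Stroking its top along the cutter's +x closes the stop on the blade, -x opens; 10 mm of rim travel moves the stop 1 mm (20 mm a turn). It takes 2 N along the rim and stays put; a press of about 5 N grips it. It gives under 1 mm: touch down slowly.
- stop: Slice stop: upright steel plate 130 x 6 mm, z 35 to 90 mm, square to the cutter's y, with a pointer, a brass screw and two guide rods (z = 64 mm) that run through the end block and stick out up to 35 mm past the board's +y end. Slides along the cutter's y only, driven by the wheel. Origin: at the cutter's x and z origin, in the plane of the plate face towards the blade (-y).
- pointer (a point): Tip of the black pointer that the stop carries over the fence scale, at its upper edge, 85 mm above the worktop. It points along the cutter's +x at the red clip's tip and moves with the stop along the cutter's y.
- rim_top (a point): Topmost point of the wheel's rim (fixed in the cutter), 96 mm above the worktop. The rim stands 8 mm out of a slot in an aluminium end block with a flat top at z = 88 mm (cutter x -75 to 55, y 130 to 194 mm), so about 20 mm of the rim to each side of this point along the cutter's x is open to a fingertip from above.
- mark (a point): Tip of the red gauge clip clamped immovably on the fence (12 mm wide, top z = 83 mm), pointing along the cutter's -x at the pointer. Done when pointer and mark have the same y in the cutter's frame; the tips then face each other 1.5 mm apart. At the start the pointer stands 12 to 26 mm to the +y side (gap too wide).
- blade_arm (a joint): Hinge of the cutter's blade arm with black handle; 0 = blade fully down in its slot (as it starts and must stay), grows in rad as the handle is lifted.
- nougat: Loose dark chocolate-coated bar of nougat 32 x 100 x 28 mm lying on the board by the fence, on the other side of the blade. Origin: centre of its underside. Leave alone.
- jar: Loose amber glass jar with white lid, 62 mm diameter, 80 mm high, on the worktop to the left of the cutter. Origin: centre of its underside. Leave alone.
- spoon: Loose dark steel spoon, 180 mm long, lying on the worktop to the left of the cutter. Origin: middle of its underside. Leave alone.
- plate: Loose white plate, 210 mm diameter, 30 mm high with the small fluted cake on it, to the right of the cutter. Origin: centre of its underside. Leave alone.

How it is judged:
By the outcome, as a careful person would: the job done as asked, in the order asked, and still so for the second after the job is handed in, with the robot touching nothing.
It also fails if it takes over 64 s, if anything falls off the work surface, if the arm or the gripper's body presses on something with over 40 N, if the wrist force passes 120 N, or if a joint passes its speed limit or range.

## Working session

There is one attempt and no reset: what is moved stays moved. The work goes in short steps, Python scripts to look and compute and a tool call to move; the robot and the scene stay as the last step left them, time stands still between calls to the robot, and variables do not carry over. Pictures are saved under pics/ and viewed, at most 10 in all, crops included, and the job is handed in when it is done.

Besides the shell and the picture viewer there is one more tool, called after "Call:" by a JSON object that holds its "op" and its "data". step_arm: Moves the arm, as the interface text tells. Its arguments: {"type":"object","properties":{"series":{"type":"array"}},"required":["series"]}

```bash
mkdir -p pics; python3 - <<'E'
from plant import *
import cv2,numpy as np
s=observe();print({k:np.round(v,3) for k,v in s.items()})
for n in ("scene","top"):
    p=snapshot(n);cv2.imwrite(f"pics/{n}1.png",p["pixels"][:,:,::-1])
    print(n,p["fx"],p["k1"],np.round(p["R"],3).tolist(),np.round(p["t"],3))
    for l in ("cutter","wheel","stop","pointer","mark","rim_top"):
        try:
            o=outline_of(l,n);print(l,[(round(d["score"],2),d["bbox"]) for d in o[:2]])
        except Exception as e: print(l,e)
E
```

```text
{'clock': np.float64(0.0), 'joint_positions': array([-1.138,  0.322, -0.07 ,  1.452,  0.023,  1.371, -0.057]), 'dq': array([ 0.   ,  0.002,  0.002, -0.001,  0.001,  0.002, -0.001]), 'tau': array([-0.0000e+00, -4.9360e+01, -3.8200e-01, -3.1433e+01,  1.3000e-02,
        1.2000e-02, -0.0000e+00]), 'tool_pos': array([0.264, 0.593, 0.23 ]), 'orientation': array([-6.530e-01, -3.073e+00,  3.000e-03]), 'wrist_force': array([ 0.374, -0.399, -0.092]), 'moment': array([-0.037, -0.006,  0.012]), 'grasp_force': np.float64(0.0), 'finger_gap': np.float64(0.085)}
scene 521.3305574458484 0.05285605165479573 [[0.537, 0.843, -0.02], [0.55, -0.368, -0.749], [-0.639, 0.392, -0.662]] [-0.207 -0.29   1.678]
cutter [(0.93, [211.5, 191.3, 184.6, 128.9]), (0.53, [461.2, 200.9, 30.5, 42.5])]
wheel [(0.54, [355.8, 224.4, 14.0, 15.1])]
stop [(0.97, [293.0, 220.6, 101.5, 48.4])]
pointer [(0.9, [290.0, 221.0, 108.3, 47.6])]
mark []
rim_top [(0.88, [210.0, 193.7, 184.4, 126.6])]
top 535.5531793653204 -0.03054969774984997 [[0.017, -1.0, 0.01], [-0.983, -0.018, -0.182], [0.182, -0.007, -0.983]] [-0.137  0.559  1.514]
cutter [(0.83, [253.9, 190.4, 153.5, 131.0]), (0.17, [322.2, 212.0, 40.3, 107.7])]
wheel [(0.59, [272.2, 216.8, 12.5, 16.1]), (0.48, [252.1, 189.4, 155.3, 133.1])]
stop [(0.8, [253.9, 204.0, 78.9, 53.3])]
pointer [(0.77, [257.1, 205.0, 80.2, 60.6])]
mark []
rim_top [(0.66, [253.6, 194.4, 155.8, 124.3]), (0.4, [359.4, 229.7, 36.3, 19.6])]
```

View pics/scene1.png

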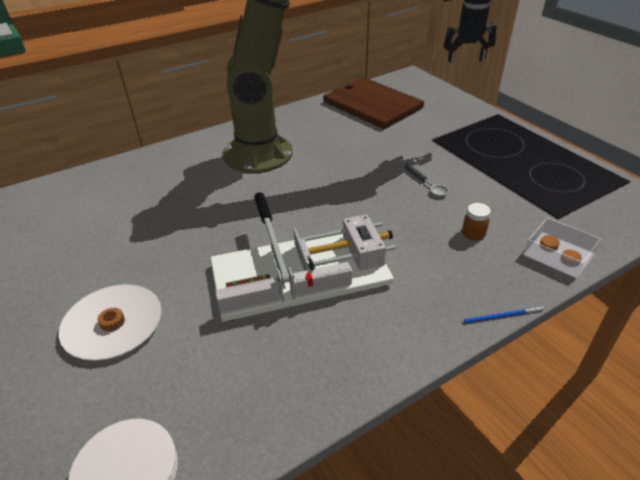

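View pics/top1.png

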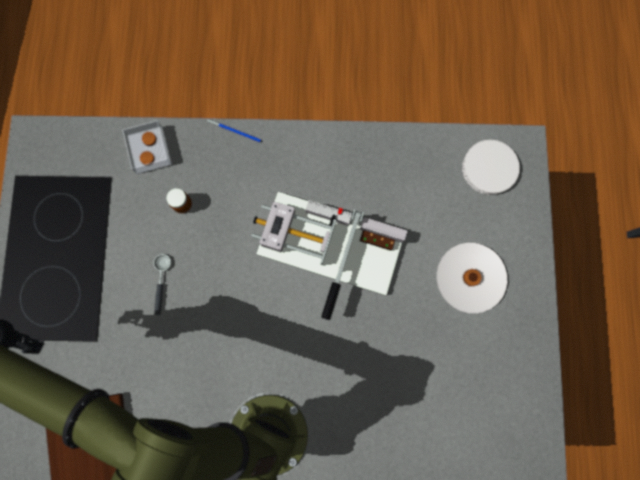

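```bash
cat > h.py <<'E'
from plant import *
import cv2,numpy as np
from scipy.optimize import least_squares
from scipy.spatial.transform import Rotation as Ro
def proj(p,X):
    c=np.atleast_2d(X)@np.array(p["R"]).T+p["t"];s=c[:,:2]/c[:,2:]
    s=s*(1+p["k1"]*(s**2).sum(1,keepdims=True))
    return s*[p["fx"],p["fy"]]+[p["cx"],p["cy"]]
def c2w(q,X):
    X=np.atleast_2d(X);c,s=np.cos(q[2]),np.sin(q[2])
    return np.c_[q[0]+c*X[:,0]-s*X[:,1],q[1]+s*X[:,0]+c*X[:,1],X[:,2]]
E
python3 - <<'E'
from h import *
obs={"top":[((278,192),(.1,.2,.03)),((258,254),(-.1,.2,.03)),((388,294),(-.1,-.2,.03)),((277,226),(-.01,.162,.092))],
"scene":[((225,314),(.1,-.2,.03)),((392,278),(.1,.2,.03)),((212,255),(-.1,-.2,.03)),((364,233),(-.01,.162,.092))]}
P={n:snapshot(n) for n in obs}
f=lambda q:np.concatenate([(proj(P[n],c2w(q,[o[1] for o in obs[n]]))-[o[0] for o in obs[n]]).ravel() for n in obs])
r=least_squares(f,[.6,0,-.2],loss="soft_l1");q=r.x
print(q,np.round(f(q),1))
np.save("q.npy",q);print("rimtop",c2w(q,[-.01,.162,.096]))
s=observe();print(Ro.from_rotvec(s["orientation"]).as_matrix().round(3))
for n,b in (("top",(250,180,150,112)),("scene",(250,190,150,112))):
    x,y,w,h=b;cv2.imwrite(f"pics/{n}c.png",cv2.resize(P[n]["pixels"][y:y+h,x:x+w,::-1],None,fx=5,fy=5,interpolation=cv2.INTER_CUBIC))
E
```

```text
[ 0.55179002 -0.16899963 -0.28996198] [-0.2 -0.6 -1.5 -0.1 -1.4  1.1 -0.  -1.  -4.2  1.9  2.  -0.7 -2.1  0.7
 -0.5 -2.4]
rimtop [[ 0.58852583 -0.0109032   0.096     ]]
[[-0.914  0.407  0.   ]
 [ 0.407  0.914  0.   ]
 [-0.     0.    -1.   ]]
```

View pics/topc.png

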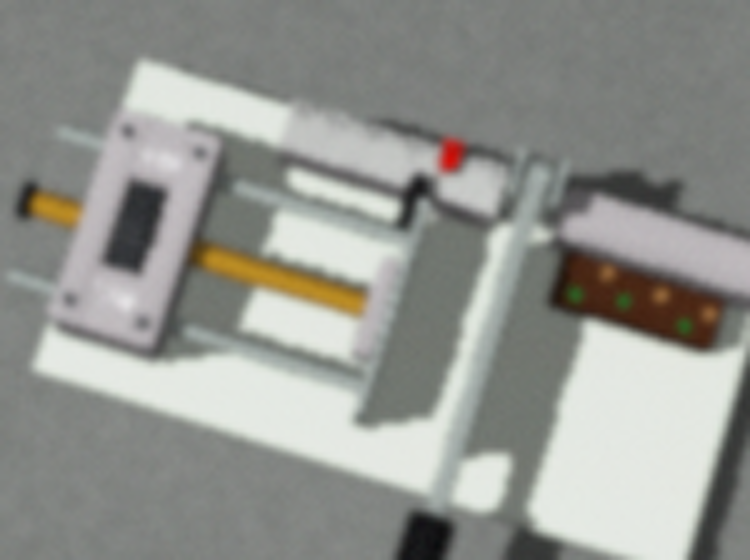

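Call:
{"op": "step_arm", "data": {"series": [-0.484,-0.486,0,0,0,-0.041,-1,-0.484,-0.486,0,0,0,-0.041,-1,-0.484,-0.486,0,0,0,0,-1,-0.484,-0.486,0,0,0,0,-1,-0.484,-0.486,0,0,0,0,-1,-0.484,-0.486,0,0,0,0,-1,-0.484,-0.486,0,0,0,0,-1,-0.484,-0.486,0,0,0,0,-1,-0.484,-0.486,0,0,0,0,-1,-0.484,-0.486,0,0,0,0,-1]}}

```text
clock: 1.63
tool_pos: [0.4214, 0.2874, 0.2317]
orientation: [0.454, 3.108, 0.001]
wrist_force: [0.6, 0.1, -0.2]
finger_gap: -0.0002
grasp_force: 0.0
```

Call:
{"op": "step_arm", "data": {"series": [-0.484,-0.486,0,0,0,0,-1,-0.484,-0.486,0,0,0,0,-1,-0.484,-0.486,0,0,0,0,-1,-0.484,-0.486,0,0,0,0,-1,-0.484,-0.486,0,0,0,0,-1,-0.484,-0.486,0,0,0,0,-1,-0.484,-0.486,0,0,0,0,-1,-0.484,-0.486,0,0,0,0,-1,0,0,0,0,0,0,-1,0,0,0,0,0,0,-1]}}

```text
clock: 2.47
tool_pos: [0.5513, 0.0448, 0.2314]
orientation: [0.462, 3.107, -0.001]
wrist_force: [0.3, 0.2, 0.0]
finger_gap: -0.0003
grasp_force: 0.0
```

```bash
python3 - <<'E'
from h import *
s=observe();print({k:np.round(s[k],4) for k in("clock","tool_pos","orientation","wrist_force","finger_gap")})
p=snapshot("wrist");cv2.imwrite("pics/w1.png",p["pixels"][:,:,::-1])
q=np.load("q.npy")
print(proj(p,c2w(q,[[-.01,.162,.096],[-.075,.13,.088],[.055,.13,.088],[.055,.194,.088],[-.075,.194,.088],[.1,.2,.03]])).round(), proj(p,s["tool_pos"]))
E
```

```text
{'clock': np.float64(2.4667), 'tool_pos': array([0.5513, 0.0448, 0.2314]), 'orientation': array([ 4.6170e-01,  3.1071e+00, -7.0000e-04]), 'wrist_force': array([0.2904, 0.1626, 0.0013]), 'finger_gap': np.float64(-0.0003)}
[[258. 291.]
 [207. 200.]
 [223. 362.]
 [305. 362.]
 [302. 199.]
 [314. 365.]] [[317.06489534 326.62948689]]
```

View pics/w1.png

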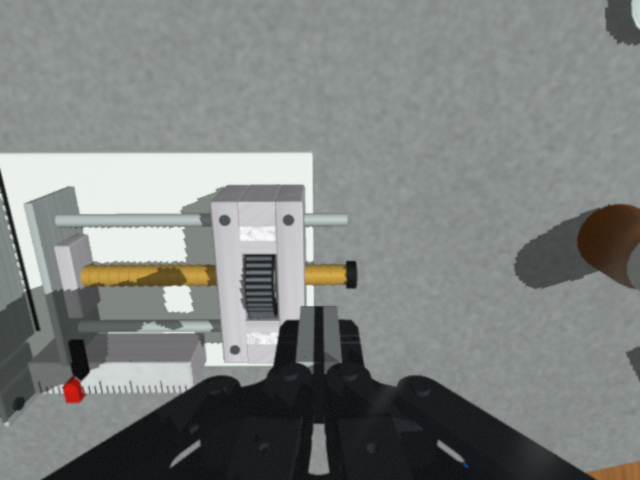

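```bash
python3 - <<'E'
from h import *
p=snapshot("wrist")
obs=[((312,153),(-.1,.2,.03)),((313,365),(.1,.2,.03)),((262,287),(-.01,.162,.094)),((20,153),(-.1,None,.03))]
q0=np.load("q.npy")
def f(q):
    e=(proj(p,c2w(q,[o[1] for o in obs[:3]]))-[o[0] for o in obs[:3]]).ravel()
    return np.r_[e,proj(p,c2w(q,[-.1,-.02,.03]))[0,1]-153]
r=least_squares(f,q0);q=r.x;print(q,f(q).round(1));np.save("q.npy",q)
w=c2w(q,[-.01,.162,.096])[0];s=observe();M=Ro.from_rotvec(s["orientation"]).as_matrix()
print(w,M.round(3).tolist(),"toolshift mm",(M.T@(w-s["tool_pos"])*1000).round(1))
print("cutter x in tool",(M.T@[np.cos(q[2]),np.sin(q[2]),0]).round(3),"cam",(-np.array(p["R"]).T@p["t"]).round(3))
cv2.imwrite("pics/w1c.png",cv2.resize(p["pixels"][310:430,10:170,::-1],None,fx=5,fy=5,interpolation=cv2.INTER_CUBIC))
E
```

```text
[ 0.55243017 -0.16551    -0.28657418] [ 0.7 -2.5  1.9  0.7 -2.   3.2 -1. ]
[ 0.58863017 -0.00729003  0.096     ] [[-0.959, 0.285, -0.0], [0.285, 0.959, 0.001], [0.001, 0.001, -1.0]] toolshift mm [-52.6 -42.6 135.2]
cutter x in tool [-1.     0.002 -0.001] cam [0.47  0.072 0.374]
```

View pics/w1c.png

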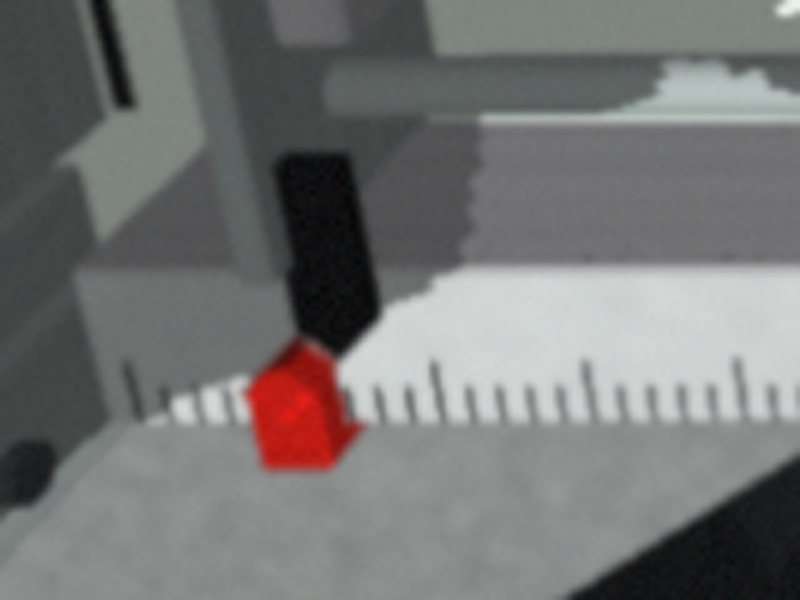

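```bash
cat >> h.py <<'E'
def unproj(p,uv,z,q):
    "cutter coordinates of a pixel at height z"
    f=lambda a:(proj(p,c2w(q,[a[0],a[1],z]))[0]-uv)
    return least_squares(f,[.06,0.]).x*1000
E
python3 - <<'E'
from h import *
q=np.load("q.npy");p=snapshot("wrist");t=snapshot("top")
for u in ((305,343),(340,357),(300,335),(248,395),(335,390)): print("w",u,unproj(p,np.array(u)/5+[10,310],.084,q).round(1))
for u in ((130,420),(435,415),(587,415)): print("w tick",u,unproj(p,np.array(u)/5+[10,310],.075,q).round(1))
for u in ((425,178),(445,172),(412,222),(440,150)): print("t",u,unproj(t,np.array(u)/5+[250,180],.084,q).round(1))
print(p["fx"],p["k1"],np.round(p["R"],2).tolist())
E
```

```text
w (305, 343) [71.2  7.7]
w (340, 357) [73.9 12.8]
w (300, 335) [69.7  7.2]
w (248, 395) [81.1 -3.3]
w (335, 390) [80.3 10.8]
w tick (130, 420) [ 93.  -30.2]
w tick (435, 415) [92.5 20.4]
w tick (587, 415) [92.7 45.6]
t (425, 178) [68.9  8.5]
t (445, 172) [75.8 -1.4]
t (412, 222) [41.9  8.1]
t (440, 150) [87.4  5.1]
431.72067312832496 0.009617551397891564 [[0.29, 0.96, 0.0], [0.9, -0.27, 0.33], [0.32, -0.09, -0.94]]
```

View pics/scenec.png

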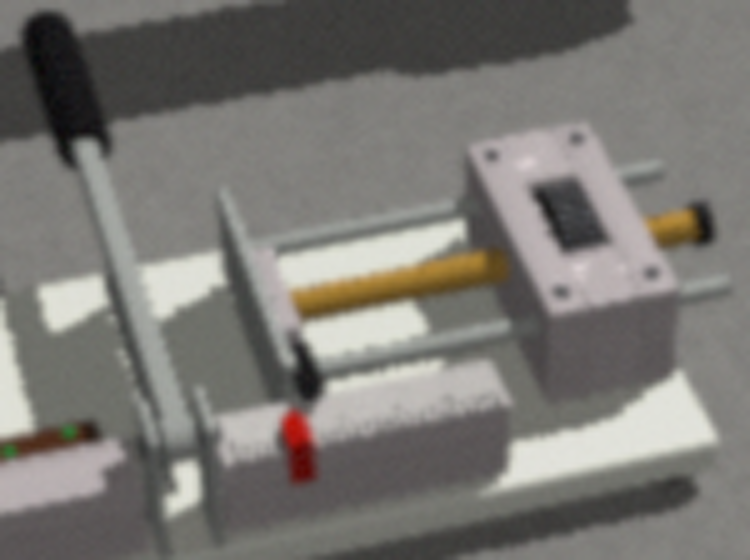

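Call:
{"op": "step_arm", "data": {"series": [-0.2,-0.205,0.5,0,0,0,-1,-0.2,-0.205,0.5,0,0,0,-1,-0.2,-0.205,0.5,0,0,0,-1,-0.2,-0.205,0.5,0,0,0,-1,0,0,0.3,0,0,0,-1,0,0,0.1,0,0,0,-1,0,0,0.05,0,0,0,-1,0,0,0.04,0,0,0,-1,0,0,0.04,0,0,0,-1,0,0,0,0,0,0,-1]}}

```text
clock: 3.5
tool_pos: [0.5779, -0.0025, 0.1057]
orientation: [0.452, 3.107, 0.001]
wrist_force: [0.1, -0.2, -0.4]
finger_gap: 0.0001
grasp_force: 0.0
```

```bash
python3 - <<'E'
from h import *
q=np.load("q.npy");p=snapshot("wrist");cv2.imwrite("pics/w2.png",p["pixels"][:,:,::-1])
print(observe()["tool_pos"],proj(p,c2w(q,[[-.01,.162,.096]])))
E
```

```text
[ 0.57783998 -0.00271306  0.10578296] [[313.42612509 339.22170623]]
```

View pics/w2.png

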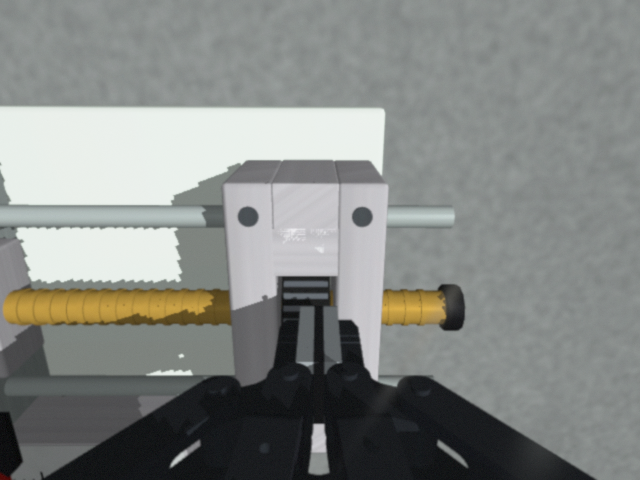

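```bash
python3 - <<'E'
from h import *
q=np.load("q.npy");p=snapshot("wrist")
for u in ((225,183),(387,183),(306,277)): print(unproj(p,u,.088,q).round(1))
print(unproj(p,(384,108),.03,q).round(1))
s=observe();d=s["tool_pos"][:2]-q[:2];c,n=np.cos(q[2]),np.sin(q[2]);print("tip in cutter",(c*d[0]+n*d[1])*1e3,(-n*d[0]+c*d[1])*1e3)
E
```

```text
[-72.8 129. ]
[-72.5 189.9]
[-33.9 158.9]
[-96.9 196. ]
tip in cutter -21.571306703300397 163.11127417690204
```

Call:
{"op": "step_arm", "data": {"series": [-0.08,-0.076,0.08,0,0,0,-1,-0.08,0,0.06,0,0,0,-1,0,0,0.02,0,0,0,-1,0,0,0.01,0,0,0,-1,0,0,0.01,0,0,0,-1,0,0,0.01,0,0,0,-1,0,0,0,0,0,0,-1]}}

```text
clock: 4.18
tool_pos: [0.5842, -0.01, 0.0961]
orientation: [0.454, 3.108, -0.0]
wrist_force: [-1.3, -1.5, 4.5]
finger_gap: -0.0001
grasp_force: 2.2
```

Call:
{"op": "step_arm", "data": {"series": [0,0,0.006,0,0,0,-1,0,0,0.006,0,0,0,-1,0,0,0,0,0,0,-1]}}

```text
clock: 4.43
tool_pos: [0.5843, -0.0099, 0.096]
orientation: [0.454, 3.107, -0.0]
wrist_force: [-2.8, -2.5, 7.3]
finger_gap: 0.0002
grasp_force: 3.9
```

Call:
{"op": "step_arm", "data": {"series": [-0.08,0,0,0,0,0,-1,-0.08,0,0,0,0,0,-1,-0.08,0,0,0,0,0,-1,-0.08,0,0,0,0,0,-1,-0.08,0,0,0,0,0,-1]}}

```text
clock: 4.85
tool_pos: [0.6032, -0.0153, 0.0954]
orientation: [0.454, 3.108, 0.0]
wrist_force: [-1.6, -0.3, 2.3]
finger_gap: -0.0001
grasp_force: 1.1
```

Call:
{"op": "step_arm", "data": {"series": [0,0,0,0,0,0,-1,0,0,-0.1,0,0,0,-1,0.28,0,0,0,0,0,-1,0.28,0,0,0,0,0,-1,0,0,0,0,0,0,-1]}}

```text
clock: 5.27
tool_pos: [0.5737, -0.0055, 0.0991]
orientation: [-0.451, -3.106, -0.002]
wrist_force: [0.5, 0.2, -0.1]
finger_gap: 0.0001
grasp_force: 0.0
```

```bash
cat > m.py <<'E'
from h import *
q=np.load("q.npy");p=snapshot("wrist")
hsv=cv2.cvtColor(p["pixels"],cv2.COLOR_RGB2HSV)
m=((hsv[...,0]<8)|(hsv[...,0]>172))&(hsv[...,1]>150)&(hsv[...,2]>80)
v,u=np.nonzero(m);print("red",len(u),u.min() if len(u) else 0,u.max() if len(u) else 0)
b=(p["pixels"].max(2)<40)[:,:160];v,u=np.nonzero(b);print("black",len(u))
s=observe();print(s["clock"],s["tool_pos"].round(4),s["wrist_force"].round(1))
E
python3 m.py; python3 - <<'E'
from h import *
t=snapshot("top");cv2.imwrite("pics/t2.png",t["pixels"][:,:,::-1])
# screw-head displacement between the two top views
a=cv2.imread("pics/top1.png");b=t["pixels"][:,:,::-1]
cv2.imwrite("pics/w3.png",snapshot("wrist")["pixels"][:,:,::-1])
a=cv2.imread("pics/w2.png");b=cv2.imread("pics/w3.png")
for im in(a,b):
    d=(im[280:340,400:500].max(2)<50);v,u=np.nonzero(d);print(u.mean()+400,v.mean()+280,len(u))
E
```

```text
red 0 0 0
black 4909
5.3167 [ 0.5752 -0.0059  0.0995] [0.6 0.4 1.2]
453.68 314.2776470588235 425
462.8323863636364 317.03267045454544 704
```

Call:
{"op": "step_arm", "data": {"series": [0,0,0.09,0,0,0,-1,0,0,0.022,0,0,0,-1,0,0,0,0,0,0,-1]}}

```text
clock: 5.67
tool_pos: [0.5774, -0.007, 0.0953]
orientation: [0.454, 3.107, 0.001]
wrist_force: [-2.6, 0.8, 8.8]
finger_gap: -0.0
grasp_force: 4.0
```

Call:
{"op": "step_arm", "data": {"series": [-0.08,0,-0.004,0,0,0,-1,-0.08,0,-0.004,0,0,0,-1,-0.08,0,0,0,0,0,-1,-0.08,0,0,0,0,0,-1]}}

```text
clock: 6.0
tool_pos: [0.593, -0.0117, 0.096]
orientation: [0.454, 3.107, 0.001]
wrist_force: [-2.0, 1.2, 10.0]
finger_gap: 0.0003
grasp_force: 4.5
```

Call:
{"op": "step_arm", "data": {"series": [-0.08,0,0.004,0,0,0,-1,-0.08,0,0.008,0,0,0,-1,-0.08,0,0.01,0,0,0,-1]}}

```text
clock: 6.25
tool_pos: [0.6049, -0.0153, 0.0949]
orientation: [0.454, 3.106, 0.001]
wrist_force: [-0.9, -0.6, 5.6]
finger_gap: -0.0001
grasp_force: 2.7
```

Call:
{"op": "step_arm", "data": {"series": [0,0,-0.126,0,0,0,-1,0.28,0,0,0,0,0,-1,0.28,0,0,0,0,0,-1,0,0,0,0,0,0,-1,0,0,0,0,0,0,-1]}}

```text
clock: 6.67
tool_pos: [0.5761, -0.0069, 0.0996]
orientation: [-0.453, -3.109, -0.0]
wrist_force: [-0.2, 0.4, 0.8]
finger_gap: 0.0
grasp_force: 0.0
```

```bash
python3 - <<'E'
from h import *
s=observe();print(s["tool_pos"].round(4))
b=snapshot("wrist")["pixels"][:,:,::-1].copy();cv2.imwrite("pics/w4.png",b)
a=cv2.imread("pics/w3.png")
def head(im):
    d=(im[280:340,390:500].max(2)<50);v,u=np.nonzero(d);k=u+390>420;return np.percentile(u[k]+390,[50,98]),k.sum()
print(head(a),head(b))
print("tip in w3 pose (transient)");cv2.imwrite("pics/c34.png",np.vstack([a[200:350,200:520],b[200:350,200:520]]))
E
```

```text
[ 0.5761 -0.0069  0.0996]
(array([463., 472.]), np.int64(704)) (array([459., 467.]), np.int64(605))
tip in w3 pose (transient)
```

View pics/c34.png

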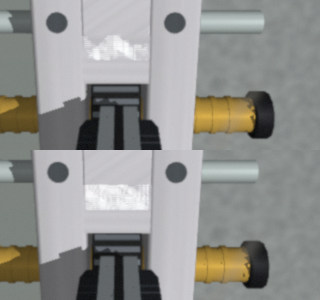

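Call:
{"op": "step_arm", "data": {"series": [0,0,0.09,0,0,0,-1,0,0,0.022,0,0,0,-1,-0.14,0,-0.008,0,0,0,-1,-0.14,0,0,0,0,0,-1,-0.14,0,0.008,0,0,0,-1,-0.14,0,0.014,0,0,0,-1,0,0,-0.126,0,0,0,-1,0.28,0,0,0,0,0,-1,0.28,0,0,0,0,0,-1,0,0,0,0,0,0,-1]}}

```text
clock: 7.55
tool_pos: [0.5741, -0.0064, 0.0992]
orientation: [-0.453, -3.106, -0.0]
wrist_force: [0.1, 0.5, -0.8]
finger_gap: 0.0001
grasp_force: 0.0
```

Call:
{"op": "step_arm", "data": {"series": [0,0,0.09,0,0,0,-1,0,0,0.022,0,0,0,-1,-0.14,0,-0.008,0,0,0,-1,-0.14,0,0,0,0,0,-1,-0.14,0,0.008,0,0,0,-1,-0.14,0,0.014,0,0,0,-1,0,0,-0.126,0,0,0,-1,0.28,0,0,0,0,0,-1,0.28,0,0,0,0,0,-1,0,0,0,0,0,0,-1]}}

```text
clock: 8.38
tool_pos: [0.5742, -0.0064, 0.0992]
orientation: [-0.453, -3.106, -0.0]
wrist_force: [0.4, 0.7, 0.6]
finger_gap: 0.0003
grasp_force: 0.0
```

Call:
{"op": "step_arm", "data": {"series": [0,0,-0.6,0,0,0,-1,0,0,-0.6,0,0,0,-1,0,-0.6,-0.6,0,0,0,-1,0,-0.7,-0.3,0,0,0,-1,0,-0.7,0,0,0,0,-1,0,-0.7,0,0,0,0,-1,0,-0.5,0,0,0,0,-1,0,0,0,0,0,0,-1,0,0,0,0,0,0,-1]}}

```text
clock: 9.13
tool_pos: [0.5304, -0.1621, 0.2044]
orientation: [0.46, 3.107, -0.0]
wrist_force: [0.1, 1.4, -0.5]
finger_gap: -0.0001
grasp_force: 0.0
```

```bash
python3 - <<'E'
from h import *
q=np.load("q.npy");s=observe();print(s["tool_pos"].round(4))
p=snapshot("wrist");b=p["pixels"][:,:,::-1];cv2.imwrite("pics/w5.png",b)
c=proj(p,c2w(q,[.07,.005,.084]))[0];print(c, proj(p,c2w(q,[[.07,.105,.084],[.07,.005,.064]])))
u,v=(c-[70,55]).astype(int);print(u,v);cv2.imwrite("pics/w5c.png",cv2.resize(b[v:v+110,u:u+140],None,fx=5,fy=5,interpolation=cv2.INTER_CUBIC))
E
```

```text
[ 0.5304 -0.1621  0.2044]
[329.87272543 351.43877042] [[471.01819458 350.38438144]
 [329.17656955 336.09567876]]
259 296
```

View pics/w5c.png

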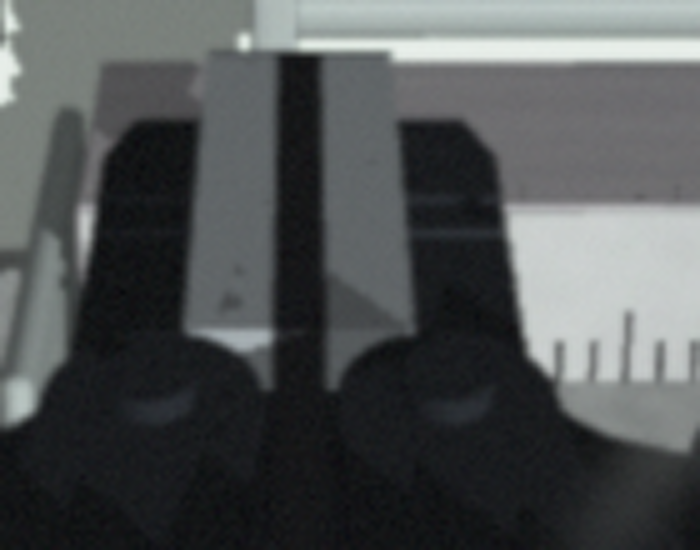

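Call:
{"op": "step_arm", "data": {"series": [-0.4,0,0,0,0,0,-1,-0.4,0,0,0,0,0,-1,-0.4,0,0,0,0,0,-1,-0.4,0,0,0,0,0,-1,0,0,0,0,0,0,-1,0,0,0,0,0,0,-1,0,0,0,0,0,0,-1]}}

```text
clock: 9.77
tool_pos: [0.6073, -0.1813, 0.2035]
orientation: [-0.451, -3.108, -0.001]
wrist_force: [-0.6, -0.2, 0.1]
finger_gap: 0.0001
grasp_force: 0.0
```

```bash
python3 - <<'E'
from h import *
q=np.load("q.npy");s=observe();print(s["tool_pos"].round(4))
p=snapshot("wrist");b=p["pixels"][:,:,::-1];cv2.imwrite("pics/w6.png",b)
hsv=cv2.cvtColor(p["pixels"],cv2.COLOR_RGB2HSV)
m=((hsv[...,0]<8)|(hsv[...,0]>172))&(hsv[...,1]>150)&(hsv[...,2]>80)
v,u=np.nonzero(m);print(u.min(),u.max(),v.min(),v.max(),len(u))
c=(int(np.median(u))-50,int(np.median(v))-50);print(c)
cv2.imwrite("pics/w6c.png",cv2.resize(b[c[1]:c[1]+75,c[0]:c[0]+100],None,fx=8,fy=8,interpolation=cv2.INTER_CUBIC))
E
```

```text
[ 0.6073 -0.1813  0.2035]
307 324 254 284 463
(265, 221)
```

View pics/w6c.png

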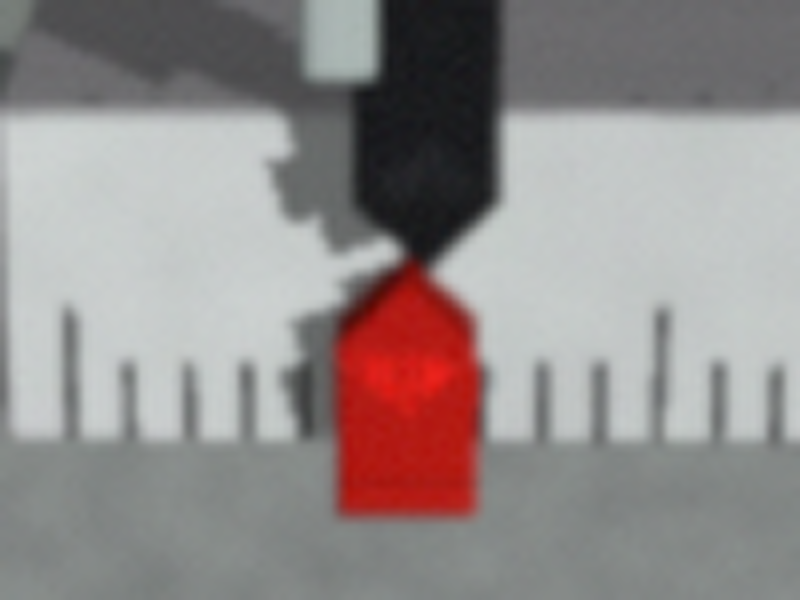

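```bash
cat > gap.py <<'E'
from h import *
import sys
q=np.load("q.npy");p=snapshot("wrist");im=p["pixels"].astype(float);cv2.imwrite(sys.argv[1],p["pixels"][:,:,::-1])
def cross(sig,thr,c):  # sub-pixel edges either side of c where sig falls below thr
    l=c
    while sig[l]>thr:l-=1
    r=c
    while sig[r]>thr:r+=1
    return l+(thr-sig[l])/(sig[l+1]-sig[l]), r-1+(sig[r-1]-thr)/(sig[r-1]-sig[r])
red=im[...,0]-im[...,1]; blk=-im.max(2)
vs,us=np.nonzero(red>80);v0,v1=vs.min(),vs.max();cu=int(np.median(us));print("red",cu,v0,v1)
Y=[]
for v in range(v0+12,v0+24,2):
    a=cross(red[v],85,cu);Y.append(unproj(p,(np.mean(a),v),.083,q)[1])
print("mark y",np.round(np.median(Y),2),np.std(Y).round(2))
K=[]
for v in range(v0-18,v0-10,2):
    row=blk[v];c=cu-12+int(np.argmax(np.convolve(row[cu-12:cu+13],np.ones(9)/9,"same")[4:-4]))+4
    a=cross(row,-95,c);K.append(unproj(p,(np.mean(a),v),.085,q)[1]);w=a[1]-a[0]
print("pointer y",np.round(np.median(K),2),np.std(K).round(2),"w px",round(w,1),"gap",round(np.median(K)-np.median(Y),2))
E
python3 gap.py pics/g1.png
```

```text
red 316 255 284
mark y -1.02 0.0
pointer y 0.14 0.01 w px 19.0 gap 1.16
```

```bash
python3 - <<'E'
import cv2,numpy as np
im=cv2.imread("pics/g1.png")[:,:,::-1].astype(int)
for v in list(range(234,262,2))+[266,272,280]:
    print(v,"R-G",(im[v,304:332,0]-im[v,304:332,1]).tolist() if v>250 else "", "max",im[v,304:332].max(1).tolist() if v<258 else "")
E
```

```text
234 R-G  max [85, 86, 85, 84, 79, 60, 39, 30, 28, 31, 31, 29, 31, 27, 31, 28, 30, 30, 28, 31, 30, 30, 36, 67, 108, 130, 136, 135]
236 R-G  max [103, 103, 104, 103, 93, 67, 41, 28, 29, 29, 28, 27, 31, 27, 28, 29, 30, 30, 27, 31, 30, 28, 43, 94, 157, 187, 195, 195]
238 R-G  max [107, 106, 105, 104, 95, 68, 41, 27, 28, 29, 30, 28, 30, 30, 33, 30, 32, 32, 26, 32, 28, 29, 41, 97, 161, 196, 202, 200]
240 R-G  max [107, 107, 107, 105, 95, 69, 43, 34, 27, 27, 29, 31, 31, 30, 30, 32, 31, 28, 28, 26, 29, 28, 45, 95, 161, 194, 201, 201]
242 R-G  max [106, 106, 107, 107, 97, 70, 40, 30, 30, 31, 29, 29, 29, 27, 28, 30, 30, 31, 30, 31, 31, 32, 45, 95, 161, 193, 202, 201]
244 R-G  max [108, 109, 107, 105, 98, 69, 39, 30, 30, 27, 32, 30, 29, 28, 27, 31, 27, 28, 29, 31, 30, 27, 43, 92, 158, 193, 202, 201]
246 R-G  max [109, 107, 106, 108, 99, 79, 49, 34, 30, 28, 30, 29, 28, 32, 27, 30, 32, 30, 27, 31, 31, 35, 57, 112, 168, 196, 201, 200]
248 R-G  max [162, 130, 107, 107, 108, 103, 95, 74, 50, 32, 32, 29, 29, 32, 30, 26, 28, 25, 31, 36, 56, 98, 148, 184, 199, 202, 203, 203]
250 R-G  max [196, 173, 128
[... 893 characters left out ...]
3, 204]
258 R-G [-6, -6, -4, -2, 1, 16, 37, 58, 81, 115, 139, 147, 150, 149, 138, 123, 107, 76, 37, 9, -3, -6, -6, -5, -5, -3, -5, -6] max 
260 R-G [-3, -2, 1, 13, 35, 61, 87, 117, 139, 151, 155, 154, 157, 154, 153, 148, 138, 125, 108, 73, 35, 6, -4, -4, -4, -5, -6, -6] max 
266 R-G [-2, -1, 13, 66, 132, 150, 159, 171, 172, 186, 189, 185, 184, 191, 197, 200, 202, 204, 195, 168, 119, 39, 0, -6, -5, -5, -7, -6] max 
272 R-G [-1, -1, 10, 63, 126, 153, 152, 153, 153, 153, 155, 168, 178, 171, 161, 155, 154, 156, 154, 151, 126, 38, -2, -5, -5, -6, -4, -3] max 
280 R-G [-5, -4, 5, 45, 112, 142, 149, 145, 149, 147, 153, 147, 149, 149, 149, 150, 147, 155, 151, 148, 110, 35, 1, -5, -4, -5, -5, -4] max
```

Call:
{"op": "step_arm", "data": {"series": [0.4,0,0,0,0,0,-1,0.4,0.5,0,0,0,0,-1,0.4,0.7,0,0,0,0,-1,0.4,0.7,0,0,0,0,-1,0,0.7,0,0,0,0,-1,0,0.6,0.5,0,0,0,-1,0,0,0.6,0,0,0,-1,0,0,0.6,0,0,0,-1,0,0,0.4,0,0,0,-1,0,0,0,0,0,0,-1]}}

```text
clock: 10.7
tool_pos: [0.5731, -0.0052, 0.0958]
orientation: [-0.451, -3.103, 0.001]
wrist_force: [-0.9, 0.8, 0.4]
finger_gap: -0.0001
grasp_force: 0.0
```

Call:
{"op": "step_arm", "data": {"series": [-0.04,0,0,0,0,0,-1,0,0,0,0,0,0,-1,0,0,0.004,0,0,0,-1]}}

```text
clock: 10.95
tool_pos: [0.5796, -0.0075, 0.101]
orientation: [0.454, 3.105, 0.001]
wrist_force: [0.3, -0.6, -1.0]
finger_gap: -0.0003
grasp_force: 0.0
```

Call:
{"op": "step_arm", "data": {"series": [0,0,0.06,0,0,0,-1,0,0,0.02,0,0,0,-1,0,0,0.01,0,0,0,-1,0,0,0.01,0,0,0,-1,0,0,0,0,0,0,-1]}}

```text
clock: 11.37
tool_pos: [0.579, -0.0072, 0.0956]
orientation: [0.454, 3.107, 0.001]
wrist_force: [-2.6, -0.4, 7.0]
finger_gap: 0.0001
grasp_force: 3.7
```

Gripped at 7 N; stroke 13 mm, then lift straight up and look again.

Call:
{"op": "step_arm", "data": {"series": [-0.06,0,0,0,0,0,-1,-0.06,0,-0.004,0,0,0,-1,-0.06,0,0,0,0,0,-1,-0.04,0,0,0,0,0,-1,-0.04,0,0,0,0,0,-1,0,0,0,0,0,0,-1,0,0,0,0,0,0,-1]}}

```text
clock: 11.95
tool_pos: [0.592, -0.0111, 0.096]
orientation: [0.454, 3.106, 0.001]
wrist_force: [-1.0, -0.8, 6.9]
finger_gap: 0.0002
grasp_force: 3.6
```

Call:
{"op": "step_arm", "data": {"series": [0,0,-0.1,0,0,0,-1,0,0,-0.5,0,0,0,-1,0,0,-0.6,0,0,0,-1,0,0,-0.6,0,0,0,-1,0,-0.6,-0.3,0,0,0,-1,0,-0.7,0,0,0,0,-1,-0.2,-0.7,0,0,0,0,-1,-0.4,-0.7,0,0,0,0,-1,-0.4,-0.4,0,0,0,0,-1,-0.25,0,0,0,0,0,-1]}}

```text
clock: 12.78
tool_pos: [0.605, -0.1851, 0.2]
orientation: [0.468, 3.105, -0.006]
wrist_force: [-0.5, -0.6, 0.6]
finger_gap: -0.0002
grasp_force: 0.0
```

Call:
{"op": "step_arm", "data": {"series": [0,0,0,0,0,0,-1,0,0,0,0,0,0,-1,0,0,0,0,0,0,-1,0,0,0,0,0,0,-1]}}

```text
clock: 13.12
tool_pos: [0.606, -0.1756, 0.1991]
orientation: [-0.451, -3.108, -0.002]
wrist_force: [-0.3, -0.3, -0.6]
finger_gap: -0.0001
grasp_force: 0.0
```

```bash
sed -i 's/cross(row,-95,c)/cross(row,-67,c)[:1]+cross(row,-114,c)[1:]/' gap.py; python3 gap.py pics/g2.png; python3 - <<'E'
import cv2,numpy as np
im=cv2.imread("pics/g2.png")[:,:,::-1].astype(int)
red=im[...,0]-im[...,1];vs,us=np.nonzero(red>80);v0=vs.min();c=int(np.median(us))
for d in(-18,-14,-10,-6,-4,-2,0):print(d,im[v0+d,c-14:c+15].max(1).tolist())
for d in(0,2,4,6,14,20):print(d,red[v0+d,c-14:c+15].tolist())
print(c)
E
```

```text
red 308 262 291
mark y -0.92 0.02
pointer y -0.59 0.02 w px 18.3 gap 0.33
-18 [104, 106, 104, 104, 90, 53, 30, 26, 26, 23, 29, 29, 27, 27, 30, 30, 31, 29, 27, 27, 26, 31, 48, 117, 184, 200, 201, 200, 199]
-14 [104, 106, 106, 103, 91, 55, 30, 29, 30, 32, 31, 36, 35, 37, 38, 39, 38, 36, 35, 32, 30, 31, 48, 115, 181, 197, 200, 198, 200]
-10 [106, 106, 105, 102, 92, 60, 39, 36, 34, 30, 32, 31, 33, 31, 32, 31, 30, 32, 32, 33, 32, 37, 62, 123, 184, 196, 199, 200, 200]
-6 [116, 109, 117, 125, 112, 105, 102, 94, 77, 55, 38, 31, 28, 29, 29, 28, 29, 33, 54, 97, 145, 181, 198, 199, 200, 201, 201, 202, 199]
-4 [191, 187, 188, 177, 140, 136, 140, 156, 177, 172, 137, 89, 47, 29, 25, 35, 54, 94, 145, 183, 198, 201, 200, 201, 201, 201, 203, 201, 199]
-2 [201, 201, 200, 198, 193, 196, 198, 193, 185, 180, 163, 120, 79, 49, 50, 89, 135, 175, 196, 199, 200, 202, 202, 202, 201, 203, 202, 201, 200]
0 [204, 202, 202, 202, 191, 162, 135, 124, 106, 94, 84, 81, 86, 106, 125, 130, 138, 152, 175, 190, 197, 203, 203, 202, 202, 201, 200, 200, 200]
0 [-5, -2, -4, -6, -5, -4, -4, -2, 1, 7, 25, 46, 75, 89, 104, 108, 84, 50, 22, 5, -2, -4, -4, -6, -6, -5, -4, -4, -4]
2 [-4, -5, -6, -5, -4, -4, 1, 9, 25, 49, 72, 101, 130, 145, 147, 138, 124, 111, 88, 58, 31, 9, -1, -5, -5, -5, -6, -6, -5]
4 [-3, -4, -3, -3, 0, 11, 35, 59, 85, 113, 135, 147, 154, 150, 149, 152, 148, 139, 130, 117, 96, 64, 29, 4, -4, -4, -4, -4, -5]
6 [-3, -3, -5, -2, 6, 39, 88, 111, 141, 149, 155, 153, 157, 153, 152, 156, 157, 152, 149, 139, 131, 103, 58, 20, 0, -5, -5, -6, -5]
14 [-3, -2, -2, 0, 20, 88, 145, 152, 154, 157, 157, 155, 156, 159, 165, 181, 183, 173, 160, 153, 154, 154, 130, 40, -4, -7, -6, -5, -5]
20 [-5, -4, -5, -2, 15, 79, 142, 150, 153, 154, 152, 158, 156, 151, 152, 151, 152, 152, 156, 150, 155, 151, 116, 36, 0, -4, -5, -5, -4]
308
```

Call:
{"op": "step_arm", "data": {"series": [0,0,-0.4,0,0,0,-1,0,0,-0.4,0,0,0,-1,0,0,-0.2,0,0,0,-1,0,0,0,0,0,0,-1,0,0,0,0,0,0,-1]}}

```text
clock: 13.58
tool_pos: [0.6064, -0.1768, 0.2495]
orientation: [0.453, 3.108, 0.001]
wrist_force: [-0.2, 0.9, -0.4]
finger_gap: 0.0001
grasp_force: 0.0
```

```bash
python3 gap.py pics/g3.png; python3 -c "
from plant import *
print(job_done())"
```

```text
red 311 236 261
mark y -0.91 0.04
pointer y -0.55 0.02 w px 15.8 gap 0.36
the job is handed in; nothing more can be done
None
```

I rolled the thumbwheel with five fingertip strokes until the stop's pointer stood 0.1 to 0.4 mm from the red clip by the wrist-camera estimates. The hand was about 16 cm clear above the cutter when I handed the job in at about 14 s. No verdict on the result was returned.

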